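Close up the inkstone and the brush drawer

ROBOT

A 6-joint arm with a two-finger parallel gripper is mounted at the origin on the work surface. World frame = base frame: x ahead of the robot, y to its left, z up, the work surface at z = 0. Lengths are in mm, angles in degrees, forces in N, time in s.
With the tool pointing down it reaches from about 300 to 875 mm from the base axis. Payload 4.2 kg.
Tool frame: the origin (TCP) lies at the very end of the fingers, on their centre line; the grasp point (between the pads) lies 19 mm behind it (r.grip_point_offset is the distance from the TCP to the grasp point, in mm); y points along the fingers, x is the direction in which the jaws open and shut, and the axes are right-handed (so a half turn about y gives the same grasp; the last joint's range is limited). The gripper opens to 85 mm and grips with 20 to 120 N. Pads are 22 mm wide; open, the fingers measure 114 mm over their backs; the gripper's body (76 mm by 85 mm) begins 54 mm behind the grasp point. The pads swing forward as they close: fully open they stand 13 mm farther back than shut.
Start: joints at [67.093, 18.312, 89.639, -0, 72.044, -1.146], TCP at [213.175, 534.039, 231.338] pointing down, gripper open.
Joint ranges: [-177.97, 177.97], [-48.28, 115.42], [12.27, 149.76], [-77.06, 257.06], [2.81, 150.46], [-146.56, 146.56]. Speed limits (degrees/s): [147.25, 147.25, 180, 180, 180, 180].

INTERFACE

Orientations are given as a 3x3 rotation matrix whose columns are the frame's x, y, z axes.
In Python, from bench import monitor, vision, job, r gives the robot as it stands. The module is installed in compiled form; this text tells all that it offers.
- The arm moves only by the tool step_arm, never from a script. Its argument "targets" is a list of rows, each a list of 5 numbers: the closure, from -1 (fully open) to 1 (shut), then the shift along the tool's x, y, z as a fraction of full scale, then the turn about the tool's y as a fraction of full scale. In form: [[gripper, x, y, z, twist], ...]. A call has 1 to 20 rows; each row is the pose to reach, as a shift and turn from the pose commanded when the call began, along the tool's axes at that moment, turning the shorter way round; what a row does not reach only later rows make up. Full scale, the value 1, is 12 cm for a shift and 180 degrees for a turn. A row lasts 1/10 s, in which the tool goes at most 50 mm and 8.59 degrees, less where a joint would pass 70% of its speed; a pose out of reach is approached as far as the arm can. A call with a number of a shift or a turn outside -1 to 1 is refused whole. A call with a gripper value outside its range is refused whole. The fingers move at their own pace and stop on an object; "newtons" is the grip in N (left out, the last holds). Time passes only in rows, so rows that repeat a pose let the fingers close. It gives the time, the measured TCP pose, the force and the opening at its end, in the units of the state.
- monitor.get_obs(): the state, without advancing time (a new reading comes with each control period).
- vision.get_image(name): name is "scene" or "side" or "wrist"; returns a dict with "frame" (480x640x3 uint8, blue, green, red), "camera_matrix" (3x3 intrinsics, pixels), "dist_coeffs" ([k1, k2, p1, p2, k3] as OpenCV has them; the pictures are not rectified), "xyz" and "orientation" of the camera in the world. Camera axes: x right, y down, z forward; pixel columns grow to the right and rows downward; lengths in mm; the calibration is good to about 2 mm. A picture is of the moment at which its call begins. There is no depth.
- job.hand_in(): hands the job in, once; it reports no verdict.
The state is a dict: "t": time; "q": joint angles; "joint_velocities": joint speeds; "effort": joint torques, N m; "ee_pos": TCP position; "tool_rot": TCP orientation; "contact_force": force on the tool from outside, world axes, zero at the start; "ft_torque": the same for the moment, N m; "finger_gap": finger opening in mm.
Only numpy, scipy, OpenCV 4.12 (cv2) and the standard library are available. Lean on these libraries where they do the work, as an engineer would, in place of code of your own. Each camera call takes 0.05 s, during which the arm holds its last target. There are 200 camera calls.

TASK

The calligraphy session is over: with the fingertips, gently push the inkstone's sliding lid fully shut by its red ridge so the ink does not dry, and then push the drawer of the brush chest fully home without slamming it. Leave the inkstone standing where it is - do not lift it or shove it along - and do not disturb the ink bottle, the wash cup, the brush pot or the water dropper.

Things in the scene. Friction and masses are not known exactly. Their poses are not given: they have to be found in the camera images.
- inkstone: Loose dark grey slate box, 170 (x) x 90 (y) x 46 mm high, about 1 kg with its lid, standing flat on the table on plain friction (it slides at roughly 4 N or more of sideways push). Origin: centre of its underside. Its z is up; its lid slides along its x axis: it opens towards the stone's -x end and shuts towards +x.
- lid (a joint): Opening of the inkstone's lid in m: 0 = fully shut (a firm stop), up to 0.10 = open. Starts 0.04 to 0.08 open. Drags with about 1.2 N of friction and stays where it is left. The lid is a pale wooden plate, 158 x 77 x 8 mm, whose top is 42 mm above the stone's underside; the stone's side walls rise 4 mm above it.
- ridge_face (a point): Centre of the outer upright face (facing the stone's -x) of the red ridge on the lid. The ridge is 14 mm thick (x), 60 mm wide (y), stands 18 mm up from the lid's top, its top 60 mm above the stone's underside; this point is 51 mm up. It moves with the lid; axes as the inkstone's. At joint 0 it lies at x = -77 mm, y = 0 in the stone's frame. Pushing this face towards +x shuts the lid.
- chest: Wooden brush chest fixed to the table, 160 (x) x 180 (y) x 85 mm high, with one drawer in its -x face. Origin: centre of its underside. z is up.
- drawer (a joint): Opening of the chest's drawer in m: 0 = fully home (a firm stop, its front flush with the chest's front), up to 0.11 = pulled out along the chest's -x. Starts 0.05 to 0.09 open. About 2 N of friction; it stays where it is left.
- drawer_front (a point): Centre of the outer face of the drawer's pale flat front, 42.5 mm above the table; the front is 160 wide (y) x 65 mm high (from 10 to 75 mm above the table). It moves with the drawer; axes as the chest's; pushing it towards +x shuts the drawer. Two brass knobs, 14 mm across, stand 16 mm out of the front, 55 mm either side of this point at its height; the face between them is bare.
- ink_bottle: Loose amber bottle with black cap, 50 mm across, 100 mm high, between the inkstone and the chest. Origin: centre of its underside. Leave alone.
- wash_cup: Loose clear plastic cup, 76 mm across the rim, 100 mm high, at one side. Origin: centre of its underside. Leave alone.
- brush_pot: Loose blue ceramic pot, 68 mm across, 100 mm high, with brushes standing out of it to about 215 mm, at one side. Origin: centre of its underside. Leave alone.
- dropper: Loose white ceramic water dropper, 42 mm across, 32 mm high, standing on top of the brush chest towards its rear. Origin: centre of its underside. Leave alone.
Things that resemble listed ones, but are neither listed nor needed, are in the scene too. Of the things that look like the inkstone, the middle-sized one is meant.

How it is judged:
By the outcome, as a careful person would: the job done as asked, in the order asked, and still so for the second after the job is handed in, with the robot touching nothing.
It also fails if it takes over 45 s, if anything falls off the work surface, if the arm or the gripper's body presses on something with over 40 N, if the wrist force passes 120 N, or if a joint passes its speed limit or range.

## Working session

There is one attempt and no reset: what is moved stays moved. The work goes in short steps, Python scripts to look and compute and a tool call to move; the robot and the scene stay as the last step left them, time stands still between calls to the robot, and variables do not carry over. Pictures are saved under pics/ and viewed, on a budget of 10 in all, crops included, one or two more only if the job needs it, and the job is handed in when it is done.

Besides the shell and the picture viewer there is one more tool, called after ">>>" by a JSON object that holds its "name" and its "arguments", one argument or row to a line. step_arm: Moves the arm, as the interface text tells. Its arguments: {"type":"object","properties":{"targets":{"type":"array","items":{"type":"array","items":{"type":"number","minimum":-1,"maximum":1}}},"newtons":{"type":"number"}},"required":["targets"]}

```bash
mkdir -p pics; cat > h.py <<'E'
import numpy as np, cv2, json
from bench import monitor, vision, job, r
def snap(n,f):
    d=vision.get_image(n); cv2.imwrite('pics/'+f+'.png',d['frame'])
    np.savez('pics/'+f+'.npz',K=d['camera_matrix'],D=d['dist_coeffs'],t=d['xyz'],R=d['orientation']); return d
def ray(f,u,v):
    z=np.load('pics/'+f+'.npz'); p=cv2.undistortPoints(np.array([[[u,v]]],float),z['K'],z['D'])[0,0]
    return z['t'].ravel(), z['R']@np.array([p[0],p[1],1])
def onz(f,u,v,h):
    t,d=ray(f,u,v); return t+d*(h-t[2])/d[2]
def proj(f,P):
    z=np.load('pics/'+f+'.npz'); R=z['R'].T
    return cv2.projectPoints(np.array(P,float).reshape(-1,3),cv2.Rodrigues(R)[0],-R@z['t'].reshape(3,1),z['K'],z['D'])[0][:,0]
E
python3 - <<'E'
from h import *
for n in ['scene','side']:
    d=snap(n,n+'0'); print(n,d['xyz'],np.round(d['orientation'],3).tolist())
o=monitor.get_obs(); print(o['t'],o['ee_pos'],np.round(o['tool_rot'],3).tolist(),o['finger_gap'],o['contact_force'])
E
```

```text
scene [1445.27520956  -59.99577356 1230.38786878] [[0.08, 0.781, -0.619], [0.997, -0.072, 0.039], [-0.014, -0.62, -0.785]]
side [ 354.1663751  -824.37968375  629.84672271] [[0.982, -0.088, 0.165], [-0.186, -0.531, 0.826], [0.014, -0.843, -0.538]]
0.1 [212.99825947 533.64021608 230.56815141] [[0.371, -0.001, -0.929], [0.929, -0.001, 0.371], [-0.002, -1.0, 0.0]] 85.84341333563951 [0.03851132 1.04746461 0.32792302]
```

View pics/scene0.png

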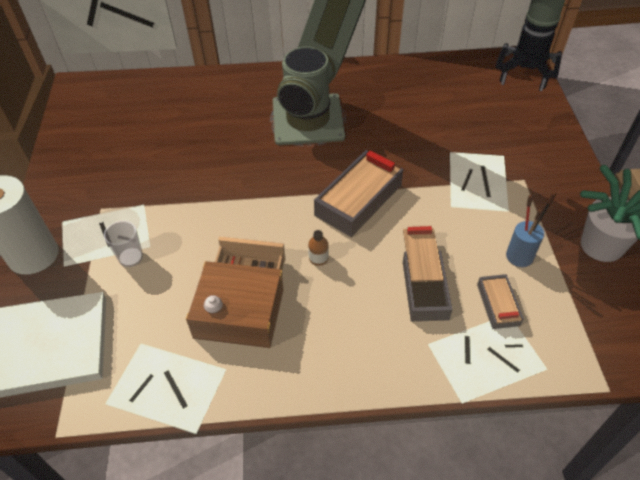

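View pics/side0.png

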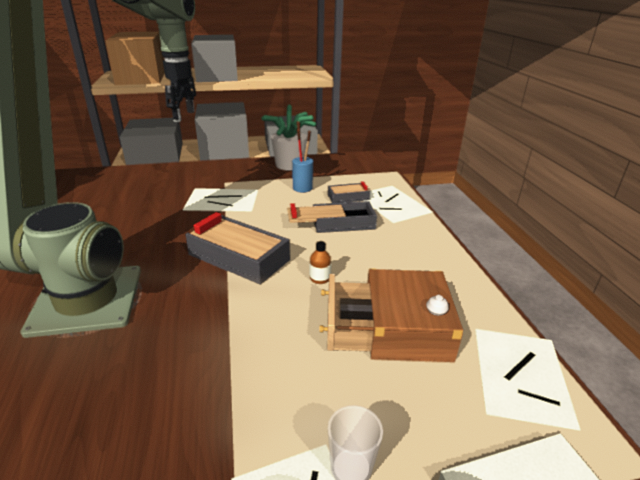

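Three boxes look like the inkstone: A at scene (358,192), the largest and shut; B at (425,272), middle-sized and open; C at (500,300), the smallest. B fits the description. I'll confirm it in an enlarged crop and measure it.

```bash
python3 - <<'E'
import cv2,numpy as np
a=cv2.imread('pics/scene0.png')
c1=cv2.resize(a[215:330,385:485],None,fx=5,fy=5,interpolation=cv2.INTER_CUBIC)[:, :400+100]
c2=cv2.resize(a[230:350,180:340],None,fx=5,fy=5,interpolation=cv2.INTER_CUBIC)
cv2.imwrite('pics/c1.png',c1);cv2.imwrite('pics/c2.png',c2)
E
```

```text
(no output)
```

View pics/c1.png

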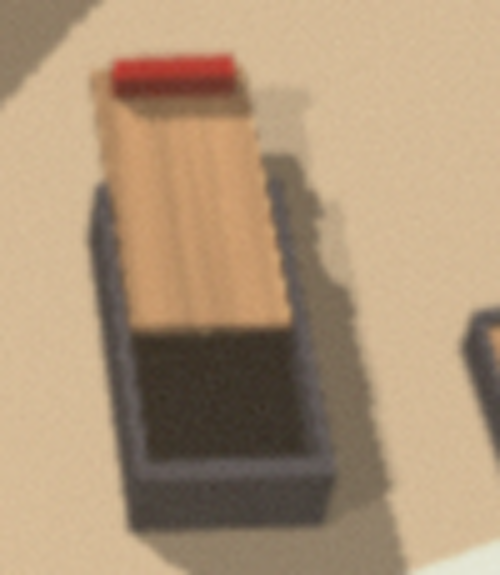

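View pics/c2.png

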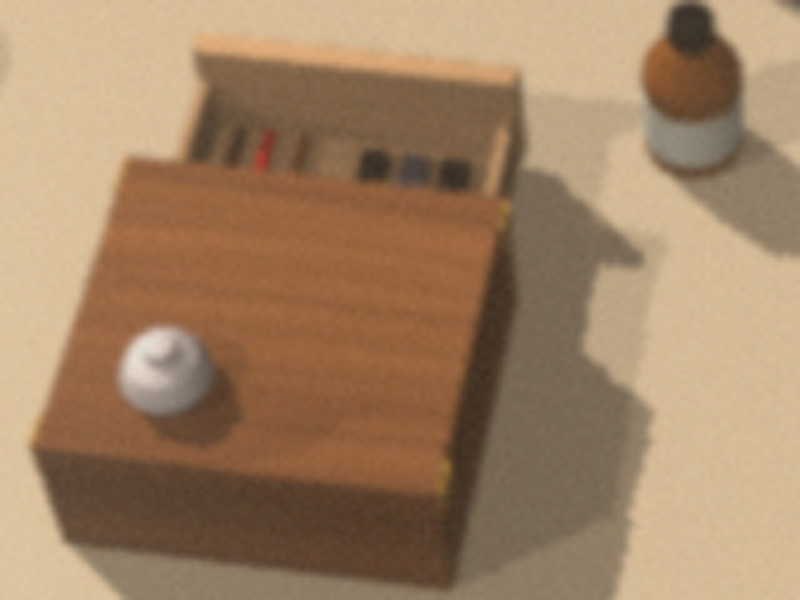

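```bash
python3 - <<'E'
from h import *
def m(l,ox,oy,pts,h):
    P=np.array([onz('scene0',x/5+ox,y/5+oy,h)[:2] for x,y in pts]); print(l,P.round(0).tolist(),'edges',np.linalg.norm(np.diff(np.vstack([P,P[:1]]),axis=0),axis=1).round(0)); return P
def ang(a,b): d=b-a; return np.degrees(np.arctan2(d[1],d[0])).round(1)
s=m('stone',385,215,[(98,188),(278,180),(332,470),(131,478)],46)
print(s.mean(0),ang(s[0],s[3]),ang(s[1],s[2]),ang(s[0],s[1])-90,ang(s[3],s[2])-90)
b=m('stonebot',385,215,[(133,530),(325,523)],0)
R=m('ridge',385,215,[(112,60),(236,57),(236,78),(112,80)],60)
l=m('lidend',385,215,[(130,330),(295,330)],42)
c=m('chest',180,230,[(125,158),(505,203),(447,490),(38,447)],85)
print(c.mean(0),ang(c[0],c[3]),ang(c[1],c[2]),ang(c[0],c[1])-90,ang(c[3],c[2])-90)
d=m('drawer',180,230,[(195,38),(518,68)],75);print(d.mean(0),ang(d[0],d[1])-90)
m('bottle',180,230,[(690,150)],0);m('bcap',180,230,[(690,25)],100)
for n,u,v in [('A',318,195),('A',350,215),('A',403,168),('A',372,155),('C',480,280),('C',505,275),('C',521,318),('C',495,322)]: print(n,onz('scene0',u,v,46)[:2].round())
E
```

```text
stone [[565.0, 197.0], [568.0, 285.0], [732.0, 276.0], [728.0, 185.0]] edges [ 87. 165.  91. 164.]
[648.06149064 235.62607953] -4.3 -3.2 -2.0 -2.299999999999997
stonebot [[728.0, 191.0], [732.0, 279.0]] edges [89. 89.]
ridge [[497.0, 214.0], [501.0, 275.0], [514.0, 273.0], [510.0, 212.0]] edges [61. 13. 61. 13.]
lidend [[646.0, 199.0], [652.0, 276.0]] edges [77. 77.]
chest [[577.0, -277.0], [619.0, -102.0], [768.0, -133.0], [731.0, -308.0]] edges [180. 152. 180. 156.]
[ 673.89514738 -204.99335512] -11.6 -11.7 -13.400000000000006 -12.0
drawer [[500.0, -248.0], [533.0, -93.0]] edges [158. 158.]
[ 516.69316237 -170.38192943] -11.900000000000006
bottle [[534.0, -11.0]] edges [0.]
bcap [[534.0, -10.0]] edges [0.]
A [356.   3.]
A [433.  79.]
A [279. 240.]
A [221. 163.]
C [660. 358.]
C [651. 419.]
C [768. 423.]
C [773. 363.]
```

B measures about 91 x 165 mm with a 61 mm wide ridge, so it is the inkstone meant. Its centre is near (648,236), yaw about -3.2°, lid about 72 mm open. The chest is at about (674,-205), yaw -12°. I'll go to a point behind the ridge.

>>> {"name": "step_arm", "arguments": {
  "targets": [
    [1,-0.478,0,-0.961,0],
    [1,-0.478,0,-0.961,0],
    [1,-0.478,0,-0.961,0],
    [1,-0.478,0,-0.961,0]
  ]
}}

```text
t: 0.5
ee_pos: [300.7, 435.3, 231.1]
tool_rot: [[0.375, 0.0, -0.927], [0.927, -0.002, 0.375], [-0.002, -1.0, -0.001]]
contact_force: [-0.2, 1.4, -0.6]
finger_gap: 27.9
```

>>> {"name": "step_arm", "arguments": {
  "targets": [
    [1,-0.478,0,-0.961,0],
    [1,-0.478,0,-0.961,0],
    [1,-0.478,0,-0.961,0],
    [1,-0.478,0,-0.961,0]
  ]
}}

```text
t: 0.9
ee_pos: [386.4, 340.3, 231.1]
tool_rot: [[0.374, 0.0, -0.927], [0.927, -0.001, 0.374], [-0.001, -1.0, -0.0]]
contact_force: [0.4, 0.7, 1.0]
finger_gap: -0.2
```

>>> {"name": "step_arm", "arguments": {
  "targets": [
    [1,-0.478,0,-0.961,-0.103],
    [1,-0.478,0,-0.961,-0.103],
    [1,-0.478,0,-0.961,-0.103],
    [1,-0.478,0,-0.961,-0.103],
    [1,-0.478,0,-0.961,-0.103]
  ]
}}

```text
t: 1.4
ee_pos: [470.4, 246.7, 230.9]
tool_rot: [[0.058, -0.001, -0.998], [0.998, 0.001, 0.058], [0.001, -1.0, 0.001]]
contact_force: [-0.4, 0.6, 0.4]
finger_gap: -0.0
```

```bash
python3 - <<'E'
from h import *
d=snap('wrist','w1')
o=monitor.get_obs(); print(o['t'],o['ee_pos'],np.round(o['tool_rot'],3).tolist(),o['finger_gap'],o['contact_force'])
E
```

```text
1.45 [469.91102601 247.1242928  231.00950317] [[0.056, -0.001, -0.998], [0.998, 0.001, 0.056], [0.001, -1.0, 0.001]] -0.02045996617901903 [-0.60476127 -0.31530926 -0.21569168]
```

View pics/w1.png

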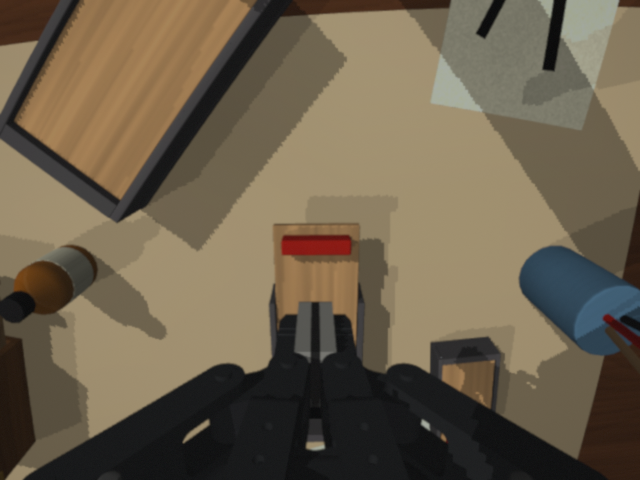

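The wrist view shows the red ridge at (282–351, 236–255), with the lid aligned to the tool. Next I'll localize the ridge from close up.

```bash
python3 - <<'E'
from h import *
for u,v,h in [(282,237,60),(351,236,60),(351,254,60),(282,255,60),(274,224,42),(359,224,42)]: print(onz('w1',u,v,h).round(1))
print(proj('w1',[[497,214,60],[501,275,60],[500,244,51]]).round())
E
```

```text
[489.4 218.1  60. ]
[491.9 275.9  60. ]
[508.  275.5  60. ]
[505.5 216.7  60. ]
[482.9 210.1  42. ]
[487.2 284.7  42. ]
[[278. 246.]
 [350. 246.]
 [314. 244.]]
```

>>> {"name": "step_arm", "arguments": {
  "targets": [
    [1,0,0.4,0.08,0],
    [1,0,0.8,0.08,0],
    [1,0,1,0.08,0],
    [1,0,1,0.08,0]
  ]
}}

```text
t: 1.85
ee_pos: [457.4, 246.9, 108.0]
tool_rot: [[0.054, -0.008, -0.999], [0.999, -0.003, 0.054], [-0.004, -1.0, 0.008]]
contact_force: [-0.7, -0.1, 0.0]
finger_gap: -0.1
```

>>> {"name": "step_arm", "arguments": {
  "targets": [
    [1,0,0.2,0,0],
    [1,0,0.4,0,0],
    [1,0,0.5,0,0],
    [1,0,0.505,0,0],
    [1,0,0.505,0,0],
    [1,0,0.505,0,0]
  ]
}}

```text
t: 2.45
ee_pos: [462.0, 247.2, 52.1]
tool_rot: [[0.056, 0.003, -0.998], [0.998, 0.001, 0.056], [0.002, -1.0, -0.002]]
contact_force: [0.9, 0.5, -0.5]
finger_gap: -0.0
```

```bash
python3 - <<'E'
from h import *
snap('side','s1'); a=cv2.imread('pics/s1.png')
cv2.imwrite('pics/s1c.png',cv2.resize(a[150:260,240:400],None,fx=5,fy=5,interpolation=cv2.INTER_CUBIC))
F=[monitor.get_obs()['contact_force'] for _ in range(5)];print(np.round(F,2), monitor.get_obs()['ee_pos'])
E
```

```text
[[-0.08  0.4  -0.3 ]
 [-0.08  0.4  -0.3 ]
 [-0.08  0.4  -0.3 ]
 [-0.08  0.4  -0.3 ]
 [-0.08  0.4  -0.3 ]] [461.95758087 247.08761652  52.04959879]
```

View pics/s1c.png

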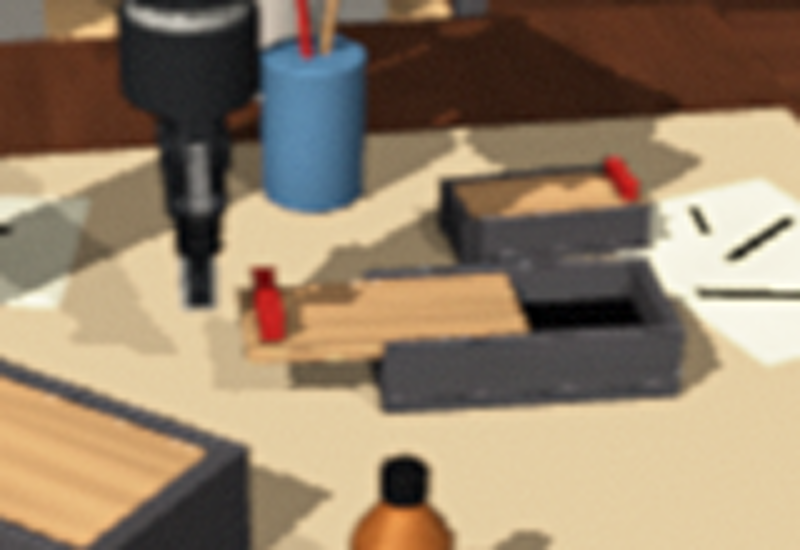

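>>> {"name": "step_arm", "arguments": {
  "targets": [
    [1,0,0.01,-0.04,0],
    [1,0,0.02,-0.08,0],
    [1,0,0.02,-0.11,0],
    [1,0,0.02,-0.14,0],
    [1,0,0.02,-0.17,0],
    [1,0,0.02,-0.2,0],
    [1,0,0.02,-0.23,0],
    [1,0,0.02,-0.26,0],
    [1,0,0.02,-0.29,0],
    [1,0,0.02,-0.32,0],
    [1,0,0.02,-0.35,0],
    [1,0,0.02,-0.38,0]
  ]
}}

```text
t: 3.7
ee_pos: [506.9, 244.0, 48.3]
tool_rot: [[0.056, -0.0, -0.998], [0.998, 0.0, 0.056], [0.0, -1.0, 0.0]]
contact_force: [-1.4, 0.3, 0.3]
finger_gap: 0.2
```

>>> {"name": "step_arm", "arguments": {
  "targets": [
    [1,0,0,-0.03,0],
    [1,0,0,-0.06,0],
    [1,0,0,-0.09,0],
    [1,0,0,-0.12,0],
    [1,0,0,-0.15,0],
    [1,0,0,-0.18,0],
    [1,0,0,-0.2,0],
    [1,0,0,-0.2,0],
    [1,0,0,-0.2,0]
  ]
}}

```text
t: 4.6
ee_pos: [531.0, 242.4, 48.4]
tool_rot: [[0.056, 0.001, -0.998], [0.998, -0.0, 0.056], [-0.0, -1.0, -0.001]]
contact_force: [-0.3, -0.0, -0.0]
finger_gap: 0.3
```

```bash
python3 - <<'E'
from h import *
snap('side','s2'); a=cv2.imread('pics/s2.png')
cv2.imwrite('pics/s2c.png',cv2.resize(a[150:260,240:400],None,fx=5,fy=5,interpolation=cv2.INTER_CUBIC))
print(monitor.get_obs()['contact_force'], monitor.get_obs()['ee_pos'])
E
```

```text
[-0.09712386 -0.65391627 -0.11394991] [530.82755433 242.43252001  48.40693906]
```

View pics/s2c.png

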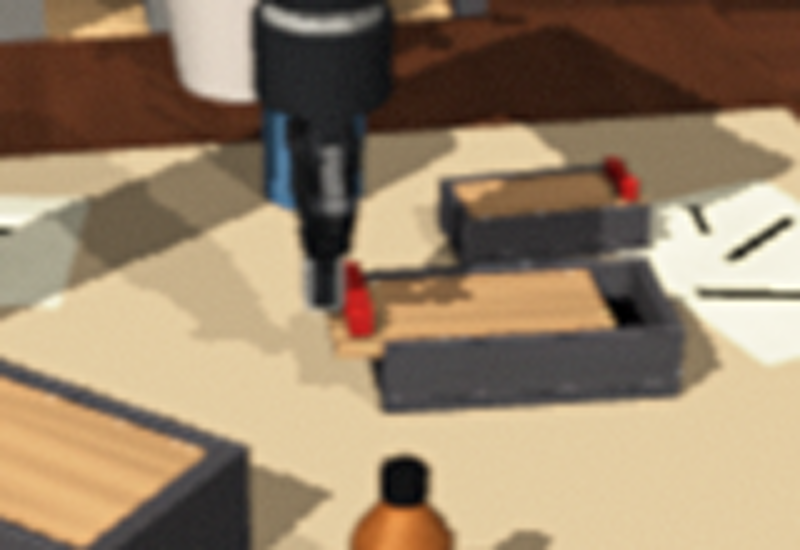

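The lid slides and the stone's corner at (380,410) hasn't moved. About 28 mm is left, so I'll slow down.

>>> {"name": "step_arm", "arguments": {
  "targets": [
    [1,0,0,-0.02,0],
    [1,0,0,-0.04,0],
    [1,0,0,-0.06,0],
    [1,0,0,-0.08,0],
    [1,0,0,-0.1,0],
    [1,0,0,-0.12,0],
    [1,0,0,-0.14,0],
    [1,0,0,-0.16,0],
    [1,0,0,-0.17,0],
    [1,0,0,-0.17,0]
  ]
}}

```text
t: 5.65
ee_pos: [551.4, 241.5, 48.3]
tool_rot: [[0.056, 0.001, -0.998], [0.998, 0.0, 0.056], [0.0, -1.0, -0.001]]
contact_force: [0.1, -1.0, 0.2]
finger_gap: -0.3
```

```bash
python3 - <<'E'
from h import *
snap('side','s3'); a=cv2.imread('pics/s3.png')
cv2.imwrite('pics/s3c.png',cv2.resize(a[190:240,290:390],None,fx=8,fy=8,interpolation=cv2.INTER_CUBIC))
print(monitor.get_obs()['contact_force'], monitor.get_obs()['ee_pos'])
E
```

```text
[ 0.57064176 -1.04160529 -0.42886673] [551.3657201  241.55192038  48.30128891]
```

View pics/s3c.png

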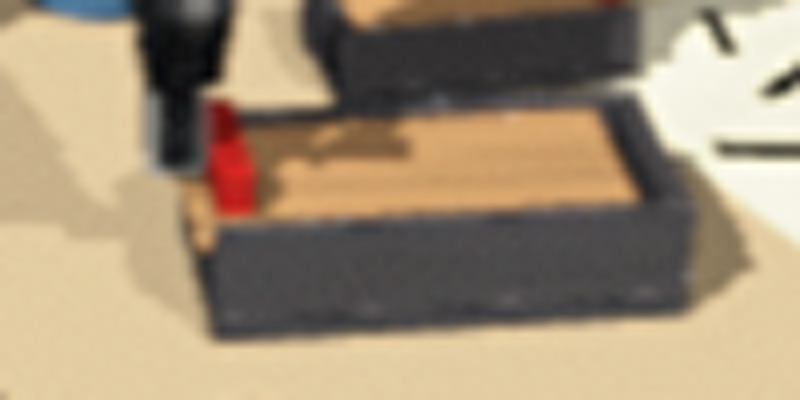

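>>> {"name": "step_arm", "arguments": {
  "targets": [
    [1,0,0,-0.008,0],
    [1,0,0,-0.016,0],
    [1,0,0,-0.024,0],
    [1,0,0,-0.032,0],
    [1,0,0,-0.04,0]
  ]
}}

```text
t: 6.2
ee_pos: [555.8, 241.3, 48.3]
tool_rot: [[0.056, -0.0, -0.998], [0.998, 0.0, 0.056], [0.0, -1.0, 0.0]]
contact_force: [-1.6, 0.6, -0.6]
finger_gap: -0.1
```

>>> {"name": "step_arm", "arguments": {
  "targets": [
    [1,0,0,-0.004,0],
    [1,0,0,-0.008,0],
    [1,0,0,-0.008,0]
  ]
}}

```text
t: 6.5
ee_pos: [556.8, 241.2, 48.3]
tool_rot: [[0.056, 0.0, -0.998], [0.998, 0.0, 0.056], [0.0, -1.0, -0.0]]
contact_force: [-1.0, 1.1, 0.2]
finger_gap: 0.1
```

>>> {"name": "step_arm", "arguments": {
  "targets": [
    [1,0,0,-0.004,0],
    [1,0,0,-0.008,0],
    [1,0,0,-0.008,0]
  ]
}}

```text
t: 6.8
ee_pos: [557.1, 241.1, 48.3]
tool_rot: [[0.056, -0.001, -0.998], [0.998, 0.0, 0.056], [-0.0, -1.0, 0.001]]
contact_force: [-4.1, 0.9, 1.8]
finger_gap: 0.2
```

The tool moved only 0.3 mm of about 1 mm and the force rose to 4 N, which suggests the stop. I'll ease off, then look.

>>> {"name": "step_arm", "arguments": {
  "targets": [
    [1,0,0,0.005,0],
    [1,0,0,0.02,0],
    [1,0,0,0.06,0],
    [1,0,0,0.12,0],
    [1,0,-0.2,0.16,0],
    [1,0,-0.6,0.16,0],
    [1,0,-1,0.16,0],
    [1,0,-1,0.16,0],
    [1,0,-1,0.16,0]
  ]
}}

```text
t: 7.7
ee_pos: [538.6, 242.3, 169.6]
tool_rot: [[0.056, 0.003, -0.998], [0.998, 0.001, 0.056], [0.001, -1.0, -0.003]]
contact_force: [0.2, 0.1, 0.8]
finger_gap: -0.2
```

```bash
python3 - <<'E'
from h import *
snap('side','s4'); snap('scene','sc4')
a=cv2.imread('pics/s4.png');b=cv2.imread('pics/sc4.png')
f=lambda i:cv2.resize(i,None,fx=6,fy=6,interpolation=cv2.INTER_CUBIC)
A=f(a[190:240,290:390]); B=f(b[230:325,395:460])
cv2.imwrite('pics/c4.png',np.vstack([A[:, :600]])); 
C=np.zeros((570,790,3),np.uint8); C[:300,:400]=cv2.resize(A,None,fx=.667,fy=.667)[:300,:400] if 0 else 0
C[:570,:390]=B; C[:200,390:790]=cv2.resize(A,(400,200)); o=cv2.imread('pics/s3.png'); C[250:450,390:790]=cv2.resize(o[190:240,290:390],(400,200),interpolation=cv2.INTER_CUBIC)
cv2.imwrite('pics/c4.png',C)
print(monitor.get_obs()['contact_force'], monitor.get_obs()['ee_pos'])
E
```

```text
[-0.40076289 -1.0720573   0.08741989] [537.33455582 241.68110523 166.9495617 ]
```

View pics/c4.png

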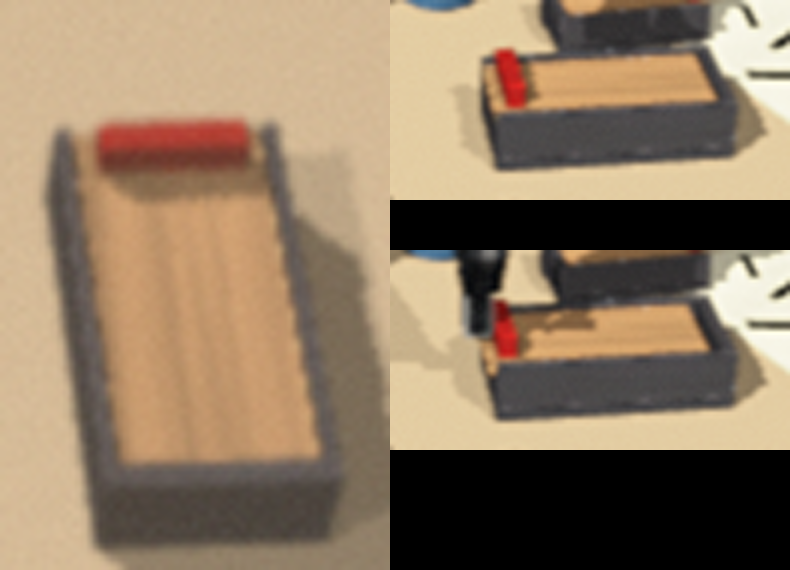

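Left panel: the lid reaches the stone's +x wall and its end is flush. In the two side panels the stone's near corner sits at the same pixels. I'll check both numerically.

```bash
python3 - <<'E'
from h import *
g=lambda f,a,b,c,d:np.float32(cv2.cvtColor(cv2.imread('pics/'+f+'.png'),cv2.COLOR_BGR2GRAY)[a:b,c:d])
w=cv2.createHanningWindow((60,22),cv2.CV_32F)
print('stone px shift scene',cv2.phaseCorrelate(g('scene0',302,324,400,460),g('sc4',302,324,400,460),w))
print('side',cv2.phaseCorrelate(g('side0',208,234,320,380),g('s4',208,234,320,380)), )
P=lambda x,y,h:onz('sc4',x/6+395,y/6+230,h)[:2]
e=P(62,130,46),P(270,125,46); rd=P(98,128,60),P(246,123,60)
print(e,rd); u=np.array([.998,-.056]); c=np.array([648,235.6])
print('end',[float((p-c)@u) for p in e],'ridge',[float((p-c)@u) for p in rd], 'front',[float((P(x,y,46)-c)@u) for x,y in [(98,477),(338,470)]])
# drawer approach
th=np.radians(-12);ux=np.array([np.cos(th),np.sin(th)]);d=np.array([516.7,-170.4]);ch=np.array([674,-205.]);
print('drawer opening',float((ch-d)@ux)-80,'lateral',float((ch-d)@np.array([-ux[1],ux[0]])),'start',d-ux*45,'end tcp',ch-ux*91)
E
```

```text
stone px shift scene ((-0.2449541637816708, 0.09321898674589235), 0.5276766161123911)
side ((0.2244589755924089, 0.36983936846727694), 0.37453249619330886)
(array([561.91550684, 199.61957172]), array([566.95002095, 283.24413248])) (array([572.65711225, 210.96955425]), array([575.48281287, 269.92008424]))
end [-83.89742019294002, -83.55595050769327] ridge [-73.81289701401866, -74.29407747451046] front [80.05602435183599, 79.67669978600411]
drawer opening 81.05636209772206 lateral -1.1393980197561349 start [ 472.68335797 -161.04397391] end tcp [ 584.98856833 -186.08003614]
```

The ridge lies about 9.8 mm in from the stone's end (nominal 8) and the stone moved less than 0.4 px, so the lid is shut. Now over to the drawer front.

>>> {"name": "step_arm", "arguments": {
  "targets": [
    [1,-0.845,0,0.1,0],
    [1,-0.845,0,0.1,0],
    [1,-0.845,0,0.1,0],
    [1,-0.845,0,0.1,0]
  ]
}}

```text
t: 8.2
ee_pos: [520.0, 140.5, 166.9]
tool_rot: [[0.059, -0.003, -0.998], [0.998, -0.0, 0.059], [-0.0, -1.0, 0.003]]
contact_force: [0.4, 0.7, -0.2]
finger_gap: -0.0
```

>>> {"name": "step_arm", "arguments": {
  "targets": [
    [1,-0.845,0,0.1,0],
    [1,-0.845,0,0.1,0],
    [1,-0.845,0,0.1,0],
    [1,-0.845,0,0.1,0]
  ]
}}

```text
t: 8.6
ee_pos: [503.3, 41.3, 167.7]
tool_rot: [[0.058, -0.001, -0.998], [0.998, 0.001, 0.058], [0.001, -1.0, 0.001]]
contact_force: [-0.1, 0.1, 0.2]
finger_gap: -0.2
```

>>> {"name": "step_arm", "arguments": {
  "targets": [
    [1,-0.845,0,0.1,0],
    [1,-0.845,0,0.1,0],
    [1,-0.845,0,0.1,0],
    [1,-0.845,0,0.1,0]
  ]
}}

```text
t: 9.0
ee_pos: [486.1, -58.8, 168.0]
tool_rot: [[0.057, 0.0, -0.998], [0.998, 0.001, 0.057], [0.001, -1.0, -0.0]]
contact_force: [-0.9, -0.3, 0.3]
finger_gap: -0.2
```

>>> {"name": "step_arm", "arguments": {
  "targets": [
    [1,-0.845,0,0.1,0.049],
    [1,-0.845,0,0.1,0.049],
    [1,-0.845,0,0.1,0.049],
    [1,-0.845,0,0.1,0.049],
    [1,-0.845,0,0.1,0.049]
  ]
}}

```text
t: 9.5
ee_pos: [468.5, -158.1, 168.1]
tool_rot: [[0.206, -0.0, -0.978], [0.978, 0.001, 0.206], [0.001, -1.0, 0.0]]
contact_force: [-0.1, -0.4, -1.0]
finger_gap: -0.3
```

```bash
python3 - <<'E'
from h import *
d=snap('wrist','w5')
o=monitor.get_obs(); print(o['t'],o['ee_pos'],np.round(o['tool_rot'],3).tolist(),o['contact_force'])
E
```

```text
9.55 [ 468.4152037  -158.07278853  168.12828535] [[0.206, -0.0, -0.979], [0.979, 0.001, 0.206], [0.001, -1.0, 0.0]] [-0.00248193  0.00647155  0.13074092]
```

View pics/w5.png

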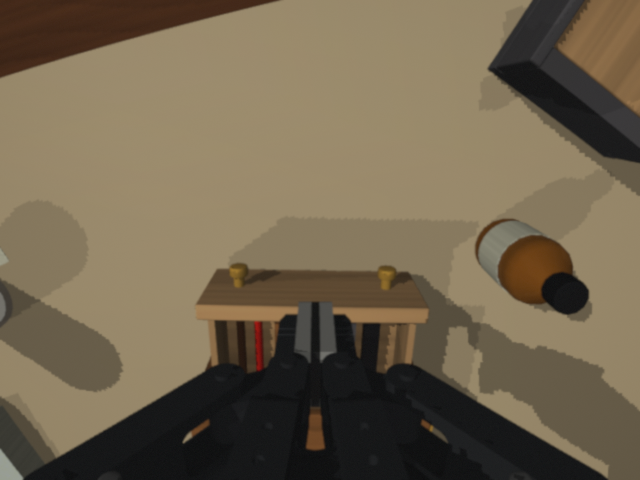

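The drawer front's top edge runs from (198,305) to (428,308), with the knobs at (238,270) and (388,272), so the fingers are centred between them at x≈315. I'll descend in front of it.

>>> {"name": "step_arm", "arguments": {
  "targets": [
    [1,0,0.3,0,0],
    [1,0,0.6,0,0],
    [1,0,0.85,0,0],
    [1,0,0.96,0,0],
    [1,0,0.98,0,0],
    [1,0,0.98,0,0]
  ]
}}

```text
t: 10.15
ee_pos: [468.3, -159.0, 50.7]
tool_rot: [[0.207, -0.0, -0.978], [0.978, 0.0, 0.207], [0.0, -1.0, 0.0]]
contact_force: [-0.2, 0.1, 0.3]
finger_gap: -0.1
```

>>> {"name": "step_arm", "arguments": {
  "targets": [
    [1,0,0,-0.06,0],
    [1,0,0,-0.12,0],
    [1,0,0,-0.16,0],
    [1,0,0,-0.19,0],
    [1,0,0,-0.22,0],
    [1,0,0,-0.25,0],
    [1,0,0,-0.28,0],
    [1,0,0,-0.31,0],
    [1,0,0,-0.34,0],
    [1,0,0,-0.37,0],
    [1,0,0,-0.4,0],
    [1,0,0,-0.43,0],
    [1,0,0,-0.46,0],
    [1,0,0,-0.49,0],
    [1,0,0,-0.52,0],
    [1,0,0,-0.55,0],
    [1,0,0,-0.58,0],
    [1,0,0,-0.6,0]
  ]
}}

```text
t: 11.95
ee_pos: [538.6, -175.2, 50.6]
tool_rot: [[0.209, 0.0, -0.978], [0.978, 0.0, 0.209], [0.0, -1.0, -0.0]]
contact_force: [-2.7, -1.6, -0.4]
finger_gap: 0.1
```

>>> {"name": "step_arm", "arguments": {
  "targets": [
    [1,0,0,-0.03,0],
    [1,0,0,-0.06,0],
    [1,0,0,-0.09,0],
    [1,0,0,-0.12,0],
    [1,0,0,-0.15,0],
    [1,0,0,-0.18,0],
    [1,0,0,-0.2,0],
    [1,0,0,-0.22,0],
    [1,0,0,-0.23,0],
    [1,0,0,-0.23,0]
  ]
}}

```text
t: 12.95
ee_pos: [565.7, -180.8, 50.7]
tool_rot: [[0.209, 0.001, -0.978], [0.978, 0.0, 0.209], [0.0, -1.0, -0.001]]
contact_force: [-1.6, 0.2, 0.5]
finger_gap: -0.0
```

```bash
python3 - <<'E'
from h import *
snap('side','s6'); a=cv2.imread('pics/s6.png')
cv2.imwrite('pics/s6c.png',cv2.resize(a[230:370,300:475],None,fx=4,fy=4,interpolation=cv2.INTER_CUBIC))
print(monitor.get_obs()['contact_force'], monitor.get_obs()['ee_pos'])
E
```

```text
[-0.91166802  0.96862338 -0.28982116] [ 565.6854321  -180.78342645   50.78413272]
```

View pics/s6c.png

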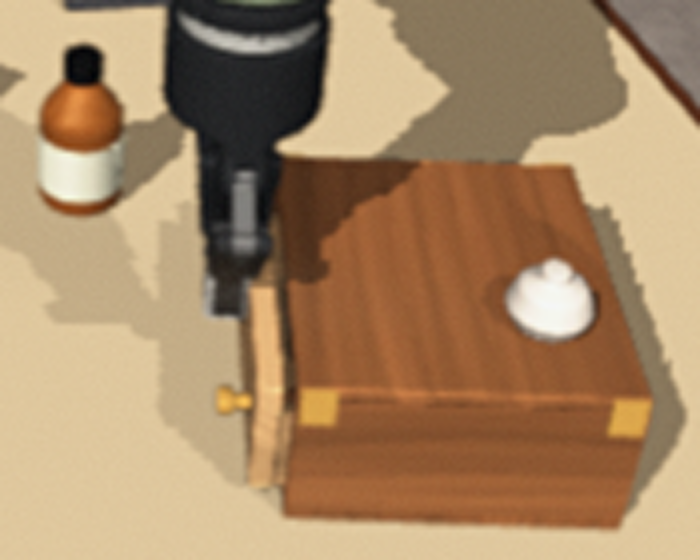

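About 19 mm remains. The chest is fixed, so I only need to approach the stop slowly.

>>> {"name": "step_arm", "arguments": {
  "targets": [
    [1,0,0,-0.015,0],
    [1,0,0,-0.03,0],
    [1,0,0,-0.045,0],
    [1,0,0,-0.06,0],
    [1,0,0,-0.075,0],
    [1,0,0,-0.09,0],
    [1,0,0,-0.105,0],
    [1,0,0,-0.115,0]
  ]
}}

```text
t: 13.8
ee_pos: [579.0, -183.8, 50.8]
tool_rot: [[0.209, 0.0, -0.978], [0.978, -0.0, 0.209], [0.0, -1.0, -0.0]]
contact_force: [-2.3, 0.1, 0.9]
finger_gap: 0.4
```

>>> {"name": "step_arm", "arguments": {
  "targets": [
    [1,0,0,-0.008,0],
    [1,0,0,-0.016,0],
    [1,0,0,-0.024,0],
    [1,0,0,-0.024,0]
  ]
}}

```text
t: 14.2
ee_pos: [581.7, -184.5, 50.7]
tool_rot: [[0.209, 0.0, -0.978], [0.978, -0.0, 0.209], [0.0, -1.0, -0.0]]
contact_force: [-0.7, 0.4, 0.6]
finger_gap: -0.0
```

>>> {"name": "step_arm", "arguments": {
  "targets": [
    [1,0,0,-0.008,0],
    [1,0,0,-0.016,0],
    [1,0,0,-0.016,0]
  ]
}}

```text
t: 14.5
ee_pos: [582.0, -184.5, 50.7]
tool_rot: [[0.209, -0.003, -0.978], [0.978, 0.001, 0.209], [0.0, -1.0, 0.003]]
contact_force: [-5.7, 0.7, 3.6]
finger_gap: 0.2
```

>>> {"name": "step_arm", "arguments": {
  "targets": [
    [1,0,0,-0.004,0],
    [1,0,0,-0.004,0]
  ]
}}

```text
t: 14.7
ee_pos: [582.0, -184.5, 50.7]
tool_rot: [[0.209, -0.004, -0.978], [0.978, 0.001, 0.209], [0.0, -1.0, 0.004]]
contact_force: [-6.9, 0.7, 5.9]
finger_gap: -0.1
```

>>> {"name": "step_arm", "arguments": {
  "targets": [
    [1,0,0,0.02,0],
    [1,0,0,0.06,0],
    [1,0,0,0.2,0],
    [1,0,0,0.4,0],
    [1,0,-0.4,0.5,0],
    [1,0,-0.8,0.7,0],
    [1,0,-1,0.9,0],
    [1,0,-1,0.9,0],
    [1,0,-1,0.9,0],
    [1,0,-1,0.9,0]
  ]
}}

```text
t: 15.7
ee_pos: [478.5, -162.3, 169.5]
tool_rot: [[0.209, -0.001, -0.978], [0.978, 0.001, 0.209], [0.0, -1.0, 0.001]]
contact_force: [-0.2, -0.5, -0.0]
finger_gap: 0.1
```

```bash
python3 - <<'E'
from h import *
snap('side','s7'); snap('scene','sc7')
f=lambda i,k:cv2.resize(i,None,fx=k,fy=k,interpolation=cv2.INTER_CUBIC)
a=cv2.imread('pics/s7.png');b=cv2.imread('pics/sc7.png')
C=np.zeros((590,800,3),np.uint8); A=f(a[190:370,280:480],2); C[:360,:400]=A; B=f(b[220:350,180:330],2.66); C[:B.shape[0],400:400+B.shape[1]]=B
D=f(b[225:325,385:535],2.2); C[365:365+D.shape[0],:D.shape[1]]=D
cv2.imwrite('pics/c7.png',C)
print(monitor.get_obs()['contact_force'], monitor.get_obs()['ee_pos'])
# change maps vs. start: bottle, cup, pot, dropper, stone front
a0=cv2.imread('pics/scene0.png')
for n,(u,v,s) in dict(bottle=(318,247,16),cup=(124,243,24),pot=(522,243,22),dropper=(213,304,11),stone=(430,312,20)).items():
    g=lambda i:np.float32(cv2.cvtColor(i[v-s:v+s,u-s:u+s],cv2.COLOR_BGR2GRAY))
    print(n,np.round(cv2.phaseCorrelate(g(a0),g(b))[0],2),'mean diff',np.abs(g(a0)-g(b)).mean().round(1))
E
```

```text
[0.07936892 0.3715095  0.71424035] [ 478.35266447 -162.25065249  169.07043494]
bottle [ 0.08 -0.06] mean diff 6.6
cup [0.07 0.03] mean diff 5.8
pot [0.78 0.37] mean diff 17.7
dropper [ 0.06 -0.06] mean diff 5.4
stone [-0.41  0.25] mean diff 31.0
```

View pics/c7.png

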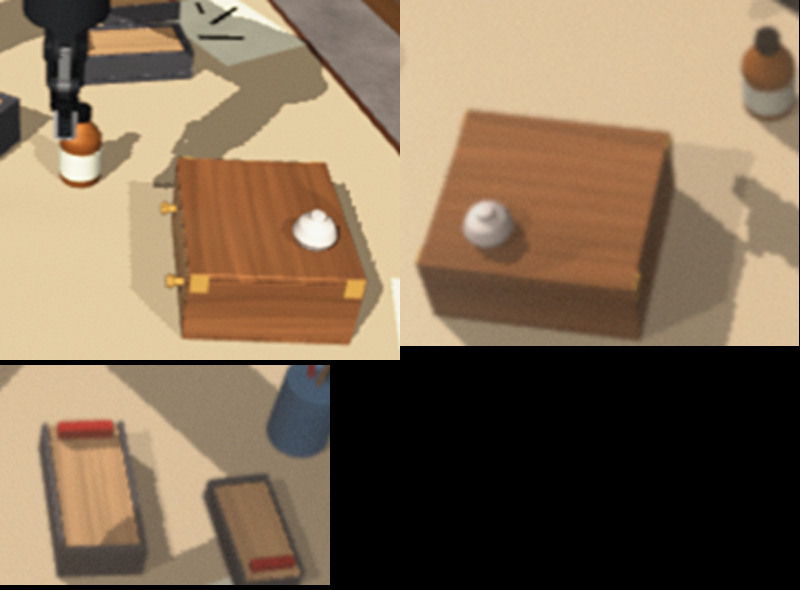

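The drawer is flush with only its knobs showing, the lid is shut, and the arm is clear. Handing in.

```bash
python3 -c "
from h import *
print(job.hand_in())"
```

```text
the job is handed in; nothing more can be done
None
```

I shut the inkstone's lid by its red ridge with the closed fingertips, then pushed the drawer home on its bare face between the knobs. The job was handed in at about 16 s, with the arm clear of everything.

- **Lid:** I slowed to a creep near the end and it stalled at its stop at about 4 N. In the picture the ridge face lies about 10 mm in from the stone's end, against a nominal 8 mm, so it is shut within measuring error.
- **Inkstone:** It shifted less than 0.4 px between the pictures before and after the lid push. The 4 N at the stop is right at the force where it could begin to slide. A later comparison gave a 0.5 px shift, but an arm shadow had fallen across it by then.
- **Drawer:** It stopped at about 6–7 N along the push, and the side view shows it flush with only the knobs standing out.
- **Other objects:** The ink bottle, wash cup and dropper moved no more than 0.1 px. The brush pot comparison read 0.8 px; I put that down to the arm's shadow changing on it, since the fingers never went near it.

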